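Clamp a glued-up block in the bench screw press

ROBOT

A 6-joint arm with a two-finger parallel gripper is mounted at the origin on the work surface. World frame = base frame: x ahead of the robot, y to its left, z up, the work surface at z = 0. Lengths are in m, angles in rad, forces in N, time in s.
With the tool pointing down it reaches from about 0.375 to 0.9 m from the base axis. Payload 3.1 kg.
Tool frame: the origin (TCP) lies midway between the tips of the shut fingers; the grasp point (between the pads) lies robot.grip_point_offset behind it (robot.grip_point_offset is the distance from the TCP to the grasp point, in m); z points along the fingers, y is the direction in which the jaws open and shut (so a half turn about z gives the same grasp; the last joint's range is limited). The gripper opens to 87 mm and grips with 3 to 60 N. Pads are 19 mm wide; open, the fingers measure 117 mm over their backs; the gripper's body (75 mm by 190 mm) begins 51 mm behind the grasp point.
Start: joints at [1.056, 0.527, 1.433, -0, 1.181, -0.178], TCP at [0.207, 0.59, 0.223] pointing down, gripper open.
Joint ranges: [-3.08, 3.08], [-0.75, 2.2], [0.22, 2.44], [-1.43, 4.57], [0, 2.65], [-2.85, 2.85]. Speed limits (rad/s): [2.79, 2.79, 3.14, 3.14, 3.14, 3.14].

INTERFACE

Orientations are given as a unit quaternion [x, y, z, w].
In Python, from rig import robot, cams, hand_in gives the robot as it stands. The module is installed in compiled form; this text tells all that it offers.
- The arm moves only by the tool send_rows, never from a script. Its argument "steps" is one flat list of numbers, 5 for each row, row after row: the finger opening in m, from 0 to 0.087, then the shift along the tool's x, y, z in m, then the turn about the tool's z in rad. A call has 1 to 8 rows; each row is the pose to reach, as a shift and turn from the pose measured when the call began, along the tool's axes at that moment; what a row does not reach only later rows make up. A row lasts 1/8 s, in which the tool goes at most 62.5 mm and 10.7 degrees, less where a joint would pass 70% of its speed; a pose out of reach is approached as far as the arm can. A call with a gripper value outside its range is refused whole. The fingers move at their own pace and stop on an object; "force" is the grip in N (left out, the last holds). Time passes only in rows, so rows that repeat a pose let the fingers close. It gives the time, the measured TCP pose, the force and the opening at its end, in the units of the state.
- robot.get_obs(): the state, without advancing time (a new reading comes with each control period).
- cams.camera(name): name is "scene" or "top" or "wrist"; returns a dict with "color" (420x560x3 uint8, red, green, blue), "range_z" (420x560 float32, m along the optical axis (not along the pixel's ray), 0 where there is no reading), "intrinsics" (3x3 intrinsics, pixels), "extrinsics" (4x4, takes a point from camera to world coordinates). Camera axes: x right, y down, z forward; pixel columns grow to the right and rows downward; lengths in m; the calibration is good to about 2 mm. The wrist camera is an equidistant fisheye: a pixel r from the principal point sees the ray r / f radians off the axis. A picture is of the moment at which its call begins.
- hand_in(): hands the job in, once; it reports no verdict.
The state is a dict: "time": time; "q": joint angles; "joint_velocities": joint speeds; "joint_torque": joint torques, N m; "position": TCP position; "tool_rot": TCP orientation; "ft_force": force on the tool from outside, world axes, zero at the start; "moment": the same for the moment, N m; "grip_width": finger opening in m.
Only numpy, scipy, OpenCV 4.12 (cv2) and the standard library are available. Lean on these libraries where they do the work, as an engineer would, in place of code of your own. Each camera call takes 0.05 s, during which the arm holds its last target.

TASK

The wooden block lying on the bench has just been glued up from two layers: take it by one end and slide its other end lengthwise into the mouth of the screw press, flat between the rails, right up to the end stop. Then wind the T-handle clockwise until you feel that the screw has clearly clamped the block; stop there, without overtightening, or the glue is squeezed out. Let go, leave the block clamped, and leave the other things on the bench where they are.

Things in the scene. Friction and masses are not known exactly. Their poses are not given: they have to be found in the camera images.
- press: Grey bench screw press, fixed. Origin on the bench top under the screw axis; z up; its mouth opens along its -x, roughly to the robot. Bed top 20 mm above the bench, x = -75 to +30 mm, 150 mm wide. Two posts 22 mm thick at y = +-58 mm carry a cross-beam, x = +-18 mm, 150 mm long in y, 80 to 108 mm above the bench. The screw passes down through its middle.
- stop (a point): Middle of the end stop's face, on the bed: x = +30 mm from the screw axis in the press's frame, 20 mm above the bench. The stop is a steel bar 14 mm high that faces the mouth.
- mouth (a point): Middle of the entry between the two steel rails, on the bed: x = -62 mm in the press's frame, 20 mm above the bench. Rails are 10 mm high, 50 mm apart inside (y = +-25 mm), and run straight from x = -34 to +30 mm; from x = -62 to -34 mm they flare, about 59 mm apart at the entry.
- screw: The screw, with the handle on it. Its flat round steel foot is 28 mm across, 10 mm thick; origin at the centre of the foot's underside, which presses on the block; 64 mm above the bench at handle angle 0. This frame does not turn. It can press hard: about 35 N more for each further mm. A good clamp is about 45 N (20 to 90 N); over 100 N is overtightened.
- bar (a point): Middle of the T-handle's crossbar, on the screw axis, 92 mm above the underside of the foot (156 mm above the bench at handle angle 0). The crossbar is steel, 100 mm long (122 mm over its ball ends), 12 mm wide, 14 mm high; the stem under it is 11 mm thick. The point's x axis lies across the bar, its y axis along it.
- handle (a joint): Turn of the T-handle in rad, growing clockwise from above; at 0 the bar lies along the press's y axis; ends at 7. 1 rad lowers bar and foot 3.2 mm. Turns freely at 0.05 N m and stays when let go. Once the foot presses, the moment rises by about 1 N m per rad: 20 N of clamping takes 0.2 N m, a good 45 N about 0.36, overtightened (100 N) 0.85; varies by a quarter.
- block: Wooden block of two glued layers, lying flat, 160 mm long (its x), 44 mm wide (its y), about 190 g. Lower layer 22 mm thick; with the upper one (1 mm smaller) it is 32 to 37 mm thick, different from piece to piece and not told. Origin at the centre of its underside. Either end may go in first; home, its centre is 50 mm in front of the screw axis.
- mallet: Wooden mallet lying on the bench, to be left alone; origin on the bench under its handle; the head is 85 mm long, 60 mm thick, 90 mm along its +x; the handle reaches 105 mm to -x.
- jar: White plastic jar, 80 mm across, 85 mm high, to be left alone; origin at the centre of its underside.
- mug: White mug, 76 mm across, 85 mm high, handle at its +y, to be left alone; origin at the centre of its underside.
- slab: Stone tapping slab 150 x 110 x 25 mm, to be left alone; origin at the centre of its underside.
Mind the look-alikes: they are no part of the job. Of the things that look like the press, the largest one is meant.

How it is judged:
On the way, in this order (a step that is already met when the one before it is completed fails the run):
1. the block lies between the rails, home against the end stop (x of block in the frame of press between -0.056 and -0.044 m and y of block in the frame of press between -0.005 and 0.005 m and z of block in the frame of press between 0.016 and 0.023 m and angle between the x axis of block and the x axis of press, either way round below 0.1 rad), for 0.2 s.
2. the screw has clamped the block (all of step 1 and contact force between screw and block between 20 and 90 N), for 0.2 s.
At the end, for the whole second after the job is handed in: The block lies flat on the bed between the rails, parallel to them within 0.1 rad, within 6 mm of the end stop and 5 mm of the middle, and the released screw holds it at rest with 20 to 90 N (all of step 2 and linear speed of block below 0.01 m/s and velocity of joint handle between -0.05 and 0.05 rad/s); the robot touches nothing.
It fails at once if the block is overtightened: the screw presses it with more than 100 N (contact force between screw and block above 100 N).
It fails at once if a bystander (mallet, jar, mug or slab) is moved by more than 25 mm (distance of any of mallet, jar, mug, slab from where it was at the start of the episode above 0.025 m).
It also fails if it takes over 72 s, if anything falls off the work surface, if the arm or the gripper's body presses on something with over 40 N, if the wrist force passes 120 N, or if a joint passes its speed limit or range.

## Working session

There is one attempt and no reset: what is moved stays moved. The work goes in short steps, Python scripts to look and compute and a tool call to move; the robot and the scene stay as the last step left them, time stands still between calls to the robot, and variables do not carry over. Pictures are saved under pics/ and viewed, and the job is handed in when it is done.

Besides the shell and the picture viewer there is one more tool, called after ">>>" as name(argument=value, ...), one argument or row to a line, values as JSON. send_rows: Moves the arm, as the interface text tells. Its arguments: {"type":"object","properties":{"steps":{"type":"array","items":{"type":"number"}},"force":{"type":"number"}},"required":["steps"]}

```bash
mkdir -p pics; ls; python3 - <<'E'
from rig import robot,cams
import cv2,numpy as np
o=robot.get_obs();print(o); print(robot.grip_point_offset)
for n in("scene","top","wrist"):
    c=cams.camera(n); cv2.imwrite(f"pics/{n}0.png",c["color"][:,:,::-1]); np.savez(f"{n}0.npz",**c)
    print(n,c["intrinsics"].round(2).tolist(),c["extrinsics"].round(4).tolist())
E
```

```text
pics
{'time': 0.0, 'q': array([ 1.05548058e+00,  5.28462853e-01,  1.43389062e+00,  1.26277106e-05,
        1.18136807e+00, -1.78470589e-01]), 'joint_velocities': array([-2.09276148e-03,  1.22249292e-03, -1.48196110e-03, -6.35172783e-04,
        7.84801560e-05,  2.12433481e-04]), 'joint_torque': array([ 1.11293843e-04, -4.40038133e+01, -1.76591724e+01,  6.31416868e-02,
        5.84713288e-02, -2.00482464e-04]), 'position': array([0.20616132, 0.58925838, 0.22157737]), 'tool_rot': array([ 1.67629733e-01,  9.85849451e-01, -9.99053409e-04, -3.67377835e-04]), 'ft_force': array([-0.49825093,  0.59066173, -0.05507913]), 'moment': array([-0.02969932,  0.00070675, -0.03665831]), 'grip_width': 0.08672893261968315}
0.0187
scene [[420.06, 0.0, 279.0], [0.0, 420.06, 203.9], [0.0, 0.0, 1.0]] [[-0.3529, 0.6424, -0.6803, 1.3885], [0.9357, 0.2434, -0.2555, 0.3263], [0.0015, -0.7267, -0.687, 0.9058], [0.0, 0.0, 0.0, 1.0]]
top [[466.94, 0.0, 288.35], [0.0, 466.94, 216.96], [0.0, 0.0, 1.0]] [[-0.0296, -0.9898, 0.1397, 0.3961], [-0.9994, 0.0322, 0.0162, 0.0271], [-0.0205, -0.1391, -0.9901, 1.5833], [0.0, 0.0, 0.0, 1.0]]
wrist [[325.19, 0.0, 278.79], [0.0, 325.19, 210.81], [0.0, 0.0, 1.0]] [[0.3299, 0.9007, 0.2826, 0.128], [0.944, -0.3142, -0.1006, 0.6158], [-0.0019, 0.2999, -0.954, 0.3825], [0.0, 0.0, 0.0, 1.0]]
```

View pics/scene0.png

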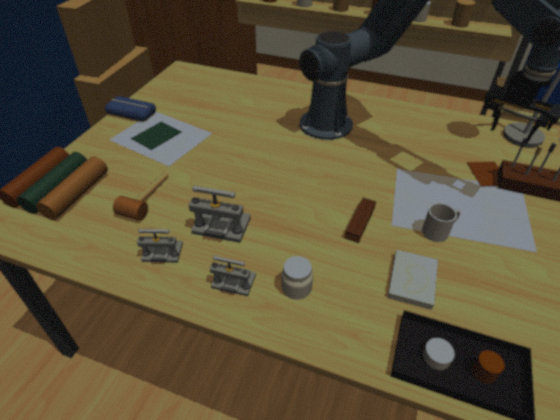

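View pics/top0.png

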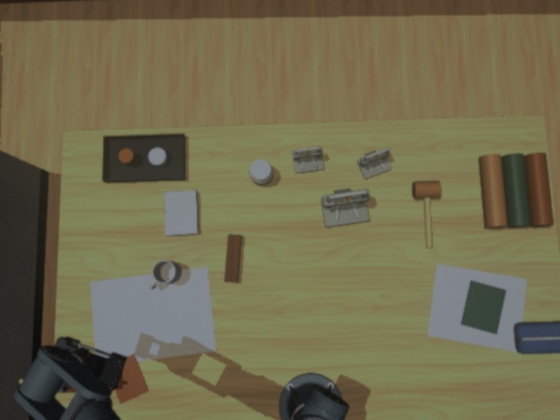

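View pics/wrist0.png

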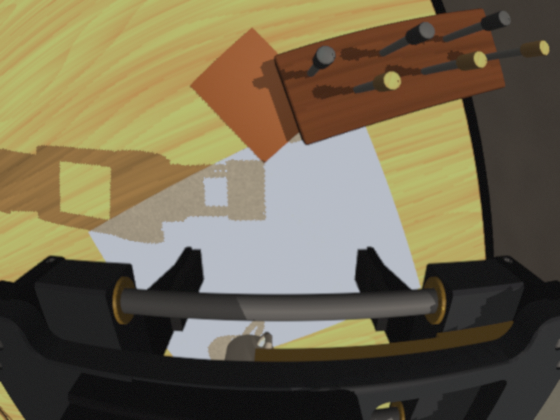

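Scene picture: there are three presses, at scene (220,215), the largest, and two smaller ones at (160,245) and (233,275). In the top view they are at (346,207), (375,163) and (308,160). The block is the lone brown bar at scene (361,219), top (233,259). The rack at scene (530,180) and the mallet are not the block. The mug is at top (167,272), the jar at (261,172) and the slab at (181,213). I'll check my choice in close crops.

```bash
python3 - <<'E'
import cv2,numpy as np
t=np.load("top0.npz")["color"];s=np.load("scene0.npz")["color"]
a=cv2.resize(t[130:300,210:410],None,fx=4,fy=3.5,interpolation=cv2.INTER_CUBIC)
a=cv2.resize(t[140:290,215:405],(760,600),interpolation=cv2.INTER_CUBIC)
cv2.imwrite("pics/tc.png",cv2.convertScaleAbs(a[:,:,::-1],alpha=1.8))
b=cv2.resize(s[170:300,130:303],(798,600),interpolation=cv2.INTER_CUBIC)
cv2.imwrite("pics/sc.png",cv2.convertScaleAbs(b[:,:,::-1],alpha=1.8))
E
```

```text
(no output)
```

View pics/tc.png

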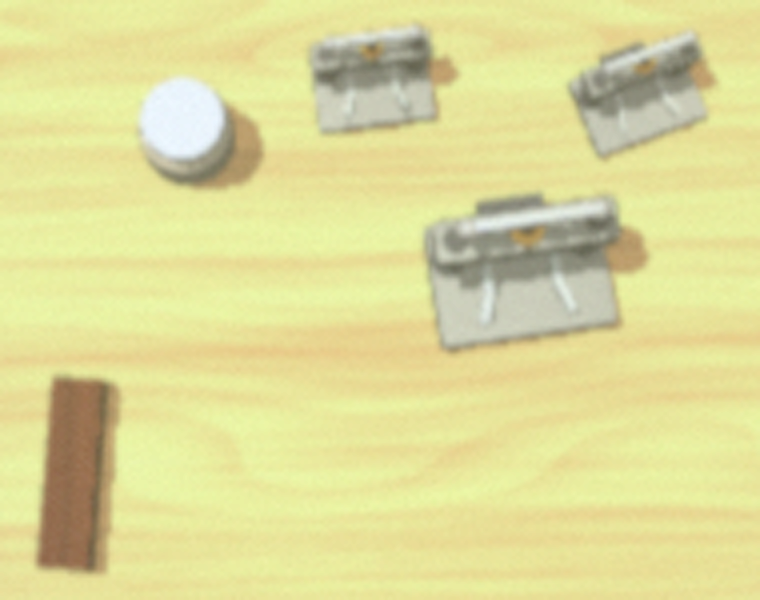

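View pics/sc.png

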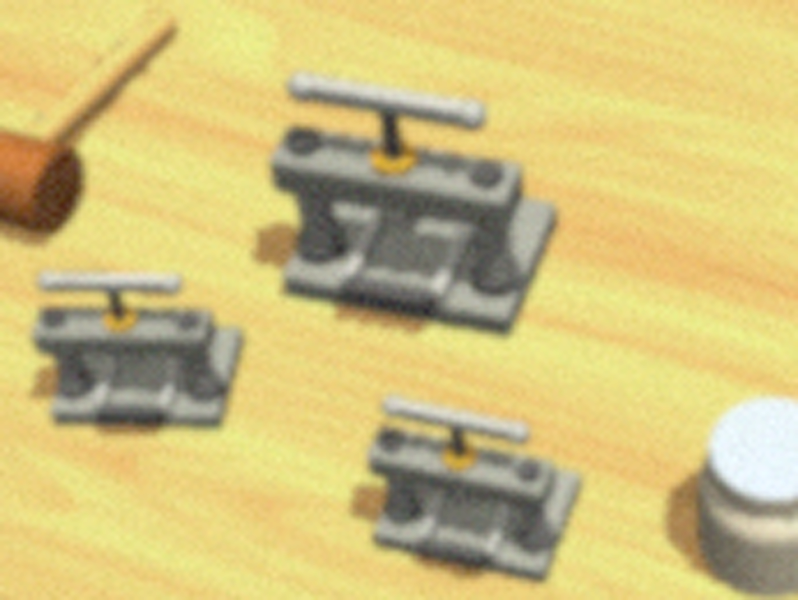

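The crops confirm it: the big press (top crop 525,270) has its mouth facing the robot, and the block is at crop (75,475). Now I'll measure both.

```bash
cat > h.py <<'E'
import numpy as np,cv2
def cloud(c):
    K=c["intrinsics"];T=c["extrinsics"];z=c["range_z"].astype(float)
    v,u=np.mgrid[:z.shape[0],:z.shape[1]]
    P=np.stack([(u-K[0,2])/K[0,0]*z,(v-K[1,2])/K[1,1]*z,z],-1)
    W=P@T[:3,:3].T+T[:3,3]; W[z==0]=np.nan
    return W
def ray(c,uv,h):
    K=c["intrinsics"];T=c["extrinsics"];uv=np.atleast_2d(uv).astype(float)
    d=np.c_[(uv-[K[0,2],K[1,2]])/[K[0,0],K[1,1]],np.ones(len(uv))]@T[:3,:3].T
    return T[:3,3]+d*((h-T[2,3])/d[:,2])[:,None]
E
python3 - <<'E'
import numpy as np,cv2
from h import *
for n in("top","scene"):
    c=dict(np.load(n+"0.npz"));W=cloud(c);col=c["color"].astype(int)
    B=(col[:,:,0]>1.5*col[:,:,1])&(col[:,:,0]>25)
    m=B&(W[:,:,2]>.012)&(W[:,:,2]<.06)&(abs(W[:,:,0]-.59)<.2)&(abs(W[:,:,1]-.1)<.25)
    k,l,st,ce=cv2.connectedComponentsWithStats(m.astype(np.uint8))
    i=1+st[1:,4].argmax();print(n,st[i],ce[i]);mm=l==i
    z=W[mm][:,2];print("z",np.percentile(z,[2,10,50,90,98]).round(4))
    top=mm&(W[:,:,2]>.026)
    r=cv2.minAreaRect(W[top][:,:2].astype(np.float32)*1000);print("rect",r)
    # press region
    cyl=(W[:,:,2]>.012)
    for lo,hi in((.012,.03),(.1,.115),(.14,.175)):
        q=(W[:,:,2]>lo)&(W[:,:,2]<hi)&(W[:,:,0]>.45)&(W[:,:,0]<.85)&(W[:,:,1]<.02)&(W[:,:,1]>-.27)
        k,l,st,ce=cv2.connectedComponentsWithStats(q.astype(np.uint8))
        for i in range(1,k):
            if st[i,4]>25:
                p=W[l==i]; print(lo,st[i].tolist(),np.median(p,0).round(3),cv2.minAreaRect(p[:,:2].astype(np.float32)*1000))
    for i in [] : pass
    q=(W[:,:,2]>.05)&(W[:,:,2]<.2)
    k,l,st,ce=cv2.connectedComponentsWithStats(q.astype(np.uint8))
    for i in range(1,k):
        if st[i,4]>80: print("tall",st[i].tolist(),np.nanmedian(W[l==i],0).round(3))
E
```

```text
Traceback (most recent call last):
ValueError: attempt to get argmax of an empty sequence
```

```bash
python3 - <<'E'
import numpy as np,cv2
from h import *
for n,ps in(("top",[(233,259),(346,207),(233,330),(330,290)]),("scene",[(361,219),(215,215),(300,220)])):
    c=dict(np.load(n+"0.npz"));W=cloud(c)
    for u,v in ps: print(n,u,v,c["color"][v,u],W[v,u].round(4))
E
```

```text
top 233 259 [81 60 42] [0.4799 0.2404 0.0325]
top 346 207 [78 78 69] [ 0.6446 -0.1435  0.0181]
top 233 330 [129 129  87] [0.2469 0.2474 0.0037]
top 330 290 [130 126  84] [ 0.3682 -0.0792 -0.0036]
scene 361 219 [68 40 28] [0.501  0.248  0.0345]
scene 215 215 [49 48 44] [ 0.6787 -0.1297  0.0832]
scene 300 220 [130 120  69] [ 5.348e-01  7.350e-02 -4.000e-04]
```

```bash
python3 - <<'E'
import numpy as np,cv2
from h import *
for n in("top","scene"):
    c=dict(np.load(n+"0.npz"));W=cloud(c)
    col=cv2.GaussianBlur(c["color"],(3,3),0).astype(int)
    roi=(abs(W[:,:,0]-.49)<.15)&(abs(W[:,:,1]-.24)<.09)
    h=roi&(W[:,:,2]>.018)
    cm=roi&(col[:,:,1]<75)&(col[:,:,0]>1.2*col[:,:,1])
    for nm,m in(("depth",h),("col",cm)):
        k,l,st,ce=cv2.connectedComponentsWithStats(m.astype(np.uint8));i=1+st[1:,4].argmax();mm=l==i
        print(n,nm,st[i].tolist(),np.percentile(W[mm][:,2],[2,50,98]).round(4))
        cs,_=cv2.findContours(mm.astype(np.uint8),cv2.RETR_EXTERNAL,cv2.CHAIN_APPROX_NONE)
        pts=max(cs,key=len)[:,0]
        print("  rect@top .034",cv2.minAreaRect((ray(c,pts,.034)[:,:2]*1000).astype(np.float32)))
    q=(W[:,:,2]>.05)&(W[:,:,2]<.2)
    k,l,st,ce=cv2.connectedComponentsWithStats(q.astype(np.uint8))
    for i in range(1,k):
        if st[i,4]>80: print("tall",st[i].tolist(),np.nanmedian(W[l==i],0).round(3))
    R=(abs(W[:,:,0]-.66)<.12)&(abs(W[:,:,1]+.145)<.12)
    for lo,hi in((.01,.03),(.098,.12),(.14,.175)):
        q=R&(W[:,:,2]>lo)&(W[:,:,2]<hi)
        k,l,st,ce=cv2.connectedComponentsWithStats(q.astype(np.uint8))
        for i in range(1,k):
            if st[i,4]>25:
                p=W[l==i]; print(lo,st[i].tolist(),np.median(p,0).round(3),cv2.minAreaRect(p[:,:2].astype(np.float32)*1000))
E
```

```text
top depth [224, 234, 18, 48, 646] [0.0256 0.034  0.0412]
  rect@top .034 ((485.38134765625, 241.69918823242188), (45.584190368652344, 158.47642517089844), 84.35105895996094)
top col [225, 235, 16, 47, 563] [0.0257 0.034  0.0411]
  rect@top .034 ((483.4853210449219, 240.40780639648438), (42.02158737182617, 151.7942657470703), 84.5661849975586)
tall [293, 146, 30, 12, 263] [ 0.824 -0.017  0.076]
tall [360, 147, 31, 18, 242] [ 0.802 -0.239  0.076]
tall [119, 148, 15, 15, 165] [0.842 0.596 0.056]
tall [481, 153, 27, 74, 1406] [ 0.678 -0.624  0.067]
tall [504, 153, 27, 73, 1420] [ 0.678 -0.698  0.067]
tall [526, 152, 28, 73, 1416] [ 0.678 -0.772  0.067]
tall [250, 159, 23, 24, 444] [0.765 0.137 0.085]
tall [415, 180, 27, 17, 347] [ 0.693 -0.411  0.058]
tall [323, 188, 47, 19, 559] [ 0.659 -0.133  0.111]
tall [150, 259, 29, 30, 253] [0.441 0.471 0.077]
tall [289, 386, 25, 32, 343] [0.056 0.038 0.104]
0.01 [360, 167, 20, 13, 137] [ 0.766 -0.231  0.016] ((770.7611083984375, -232.55020141601562), (42.3072624206543, 58.73320770263672), 21.96511459350586)
0.01 [321, 196, 49, 31, 837] [ 0.622 -0
[... 1348 characters left out ...]
, 33, 826] [0.783 0.144 0.085]
tall [477, 350, 27, 24, 471] [0.843 0.598 0.056]
0.01 [191, 213, 59, 28, 779] [ 0.666 -0.123  0.021] ((655.5431518554688, -133.09104919433594), (105.05779266357422, 163.95213317871094), 19.24478530883789)
0.01 [175, 240, 7, 11, 52] [ 0.762 -0.211  0.015] ((763.7072143554688, -210.70750427246094), (36.876747131347656, 15.479964256286621), 20.069076538085938)
0.098 [188, 197, 55, 20, 590] [ 0.67  -0.129  0.109] ((663.3085327148438, -135.02955627441406), (41.28620529174805, 151.2528533935547), 6.767147064208984)
0.14 [192, 185, 43, 13, 272] [ 0.667 -0.134  0.161] ((664.2959594726562, -134.78033447265625), (17.938146591186523, 120.1418228149414), 6.428704738616943)
```

The block's long axis is at about -5.5° with its centre near (0.485, 0.241). The press is at (0.664, -0.136) with yaw +6.8°, and the handle is at about 0 (bar top at z ≈ 0.163). I'll grip the near end of the block so the fingers stay off the bed. First I work out the move to a point above it.

```bash
cat >> h.py <<'E'
from scipy.spatial.transform import Rotation as Ro
def goto(o,p,yaw):
    R=Ro.from_quat(o["tool_rot"]).as_matrix()
    y0=np.arctan2(R[1,0],R[0,0]); d=(yaw-y0+np.pi)%(2*np.pi)-np.pi
    return (R.T@(np.array(p)-o["position"])).round(4),round(-d,4)   # tool z down: +turn = yaw decreasing
def show(o):
    R=Ro.from_quat(o["tool_rot"]).as_matrix()
    print("t",round(o["time"],2),"p",o["position"].round(4),"yaw",np.degrees(np.arctan2(R[1,0],R[0,0])).round(2),"tz",R[:,2].round(4),"q",o["q"].round(3),"F",o["ft_force"].round(2),"M",o["moment"].round(3),"w",round(o["grip_width"],4))
E
python3 - <<'E'
from rig import robot
from h import *
o=robot.get_obs();show(o)
a=np.radians(-5.5);g=np.array([.486,.2415])-.066*np.array([np.cos(a),np.sin(a)])
print(g,goto(o,[*g,.14],a+np.pi))
E
```

```text
t 0.15 p [0.2062 0.5894 0.2218] yaw 160.7 tz [-8.0e-04 -1.5e-03 -1.0e+00] q [ 1.055  0.528  1.434  0.     1.181 -0.178] F [-0.72  0.07 -0.45] M [ 0.036  0.004 -0.055] w 0.0871
[0.42030385 0.24782582] (array([-0.3149, -0.2515,  0.0821]), np.float64(-0.2408))
```

>>> send_rows(
  steps=[0.087, -0.045, -0.036, 0.0, -0.03, 0.087, -0.09, -0.072, 0.02, -0.07, 0.087, -0.135, -0.108, 0.03, -0.1, 0.087, -0.18, -0.144, 0.05, -0.14, 0.087, -0.225, -0.18, 0.06, -0.17, 0.087, -0.27, -0.216, 0.07, -0.21, 0.087, -0.315, -0.2515, 0.082, -0.241, 0.087, -0.315, -0.2515, 0.082, -0.241],
)

```text
time: 1.15
position: [0.4224, 0.2447, 0.1393]
tool_rot: [0.051, 0.999, -0.001, -0.001]
ft_force: [-0.2, 0.1, 0.3]
grip_width: 0.0871
```

```bash
python3 - <<'E'
from rig import robot,cams
from h import *
o=robot.get_obs();show(o)
c=cams.camera("wrist");np.savez("w1.npz",**c);cv2.imwrite("pics/w1.png",c["color"][:,:,::-1])
E
```

```text
t 1.15 p [0.4224 0.2447 0.1393] yaw 174.14 tz [-0.0014 -0.0022 -1.    ] q [ 0.297  0.477  1.851 -0.002  0.816 -1.17 ] F [-0.21  0.06  0.29] M [0.088 0.057 0.024] w 0.0871
```

View pics/w1.png

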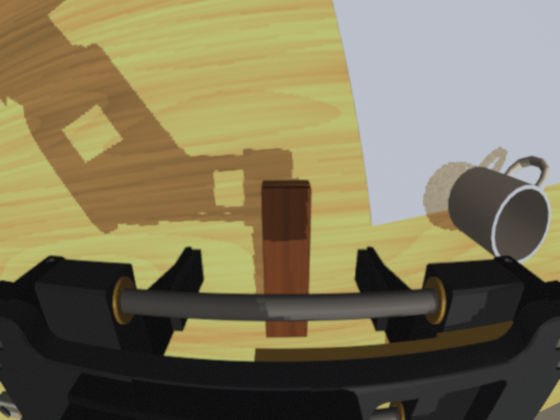

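The wrist view shows the block between the open fingers, with its near end at about (286,185) and its far end at about (286,336). I'll measure the edges precisely with fisheye rays.

```bash
cat >> h.py <<'E'
def fray(c,uv,h):
    K=c["intrinsics"];T=c["extrinsics"];uv=np.atleast_2d(uv).astype(float)
    x=(uv-[K[0,2],K[1,2]])/K[0,0];r=np.hypot(*x.T);s=np.where(r>1e-9,np.sin(r)/np.maximum(r,1e-9),1)
    d=np.c_[x*s[:,None],np.cos(r)]@T[:3,:3].T
    return T[:3,3]+d*((h-T[2,3])/d[:,2])[:,None]
def fz(c):
    K=c["intrinsics"];T=c["extrinsics"];z=c["range_z"].astype(float);v,u=np.mgrid[:z.shape[0],:z.shape[1]]
    x=np.stack([(u-K[0,2]),(v-K[1,2])],-1)/K[0,0];r=np.hypot(x[...,0],x[...,1]);s=np.tan(r)/np.maximum(r,1e-9)
    W=np.concatenate([x*s[...,None]*z[...,None],z[...,None]],-1)@T[:3,:3].T+T[:3,3];W[z==0]=np.nan
    return W
E
python3 - <<'E'
from h import *
c=dict(np.load("w1.npz"));W=fz(c)
m=(W[:,:,2]>.022)&(W[:,:,2]<.06)&(abs(W[:,:,1]-.245)<.06)
m[:150]=0;m[295:]=0
k,l,st,ce=cv2.connectedComponentsWithStats(m.astype(np.uint8));i=1+st[1:,4].argmax();m=l==i
print(st[i].tolist(),np.percentile(W[m][:,2],[2,25,50,75,98]).round(4))
col=cv2.GaussianBlur(c["color"],(3,3),0).astype(int)
cm=(col[:,:,2]<0.62*col[:,:,0])&(col[:,:,1]<0.66*col[:,:,0]);cm[:175]=0;cm[290:]=0;cm[:,:240]=0;cm[:,335:]=0
L=[];Rr=[]
for v in range(195,290,8):
    u=np.where(cm[v])[0]; e=W[v,u.min()+2:u.max()-1:8,2] if len(u) else []
    print(v,u.min() if len(u) else None,u.max() if len(u) else None,np.round(e,3))
    L.append((u.min(),v));Rr.append((u.max(),v))
h=np.nanmedian(W[m][:,2])
l=fray(c,L,h);r=fray(c,Rr,h)
for s in(l,r):
    p=np.polyfit(s[:,0],s[:,1],1);print("slope deg",np.degrees(np.arctan(p[0])),"y at .42,.486",np.polyval(p,[.42,.486]))
print(fray(c,[(286,181),(286,187),(286,190)],h),col[172:196,286].tolist())
print(col[325:345,286].tolist(),fray(c,[(286,332),(286,336),(286,338)],h))
E
```

```text
[261, 185, 50, 109, 5167] [0.0297 0.0315 0.032  0.0324 0.0334]
195 263 309 [0.031 0.032 0.032 0.032 0.032 0.032]
203 263 309 [0.032 0.032 0.03  0.032 0.034 0.031]
211 263 309 [0.032 0.031 0.032 0.032 0.03  0.032]
219 263 308 [0.032 0.032 0.031 0.032 0.03  0.033]
227 263 308 [0.032 0.033 0.031 0.032 0.031 0.032]
235 264 308 [0.033 0.032 0.033 0.033 0.032 0.032]
243 263 308 [0.032 0.032 0.032 0.033 0.032 0.032]
251 264 308 [0.032 0.032 0.031 0.031 0.032 0.031]
259 264 307 [0.033 0.032 0.032 0.031 0.034]
267 264 307 [0.032 0.032 0.032 0.032 0.032]
275 265 307 [0.032 0.033 0.031 0.031 0.033]
283 265 306 [0.032 0.032 0.033 0.032 0.033]
slope deg -5.504447698453861 y at .42,.486 [0.2298486  0.22348835]
slope deg -5.645293463448853 y at .42,.486 [0.269637   0.26311297]
[[0.3980817  0.25194882 0.03198616]
 [0.40325843 0.25144865 0.03198616]
 [0.40586348 0.25119747 0.03198616]] [[138, 106, 63], [138, 106, 63], [137, 106, 62], [136, 105, 62], [137, 106, 63], [139, 107, 64], [137, 105, 62], [123, 93, 55], [97, 71, 41], [74, 50, 29], [64, 42, 24], [65, 41, 24], [65, 41, 24], [59, 37, 22], [49, 31, 19], [45, 28, 19], [50, 30, 19], [57, 34, 21], [61, 37, 23], [61, 37, 22], [61, 36, 21], [61, 36, 22], [61, 36, 22], [61, 36, 23]]
[[105, 60, 35], [105, 61, 36], [105, 61, 35], [105, 61, 35], [105, 61, 35], [105, 61, 35], [105, 61, 35], [105, 61, 35], [105, 61, 35], [105, 61, 35], [109, 66, 38], [122, 87, 50], [148, 123, 72], [173, 155, 91], [185, 171, 100], [187, 175, 102], [187, 175, 102], [187, 173, 101], [187, 171, 100], [187, 172, 100]] [[0.5550132  0.23730532 0.03198616]
 [0.56047275 0.23681119 0.03198616]
 [0.56324414 0.23656064 0.03198616]]
```

```bash
python3 - <<'E'
from rig import robot
from h import *
o=robot.get_obs()
print(goto(o,[.4168,.2501,.006],np.radians(180-5.57)))
E
```

```text
(array([0.0044, 0.0036, 0.1336]), np.float64(-0.0033))
```

>>> send_rows(
  steps=[0.087, 0.0044, 0.0036, 0.03, -0.004, 0.087, 0.0044, 0.0036, 0.07, -0.004, 0.087, 0.0044, 0.0036, 0.105, -0.004, 0.087, 0.0044, 0.0036, 0.125, -0.004, 0.087, 0.0044, 0.0036, 0.133, -0.004, 0.087, 0.0044, 0.0036, 0.133, -0.004],
)

```text
time: 1.95
position: [0.4163, 0.2508, 0.0066]
tool_rot: [0.048, 0.999, -0.001, -0.001]
ft_force: [-0.6, -0.3, 0.1]
grip_width: 0.0872
```

```bash
python3 - <<'E'
from rig import robot
from h import *
o=robot.get_obs();show(o)
E
```

```text
t 1.95 p [0.4163 0.2508 0.0066] yaw 174.55 tz [-0.0025 -0.0017 -1.    ] q [ 0.312  0.731  1.926 -0.002  0.487 -1.162] F [-0.65 -0.26  0.09] M [0.051 0.017 0.032] w 0.0872
```

Now close the fingers with 55 N.

>>> send_rows(
  steps=[0.06, 0, 0, 0, 0, 0.045, 0, 0, 0, 0, 0.02, 0, 0, 0, 0, 0.02, 0, 0, 0, 0, 0.02, 0, 0, 0, 0, 0.02, 0, 0, 0, 0],
  force=55,
)

```text
time: 2.7
position: [0.4164, 0.2508, 0.0067]
tool_rot: [0.048, 0.999, -0.001, -0.001]
ft_force: [0.3, -0.1, 1.0]
grip_width: 0.0435
```

>>> send_rows(
  steps=[0.02, 0, 0, -0.005, 0, 0.02, 0, 0, -0.02, 0, 0.02, 0, 0, -0.04, 0, 0.02, 0, 0, -0.06, 0, 0.02, 0, 0, -0.07, 0, 0.02, 0, 0, -0.07, 0],
)

```text
time: 3.45
position: [0.417, 0.2511, 0.0776]
tool_rot: [0.048, 0.999, -0.001, -0.0]
ft_force: [0.3, 0.5, -1.7]
grip_width: 0.0434
```

```bash
python3 - <<'E'
from rig import robot,cams
from h import *
o=robot.get_obs();show(o)
c=cams.camera("wrist");np.savez("w2.npz",**c);cv2.imwrite("pics/w2.png",c["color"][:,:,::-1])
c=cams.camera("scene");np.savez("s2.npz",**c);cv2.imwrite("pics/s2.png",cv2.resize(c["color"][150:290,260:450,::-1],None,fx=4,fy=4))
yaw=np.radians(186.8);P=np.array([.664,-.136]);u=np.array([np.cos(.1187),np.sin(.1187)])
g=P+u*(-.175-.066);print(g,goto(o,[*g,.075],yaw))
E
```

```text
t 3.45 p [0.417  0.2511 0.0776] yaw 174.55 tz [-6.e-04 -1.e-03 -1.e+00] q [ 3.120e-01  5.880e-01  1.899e+00 -1.000e-03  6.550e-01 -1.162e+00] F [ 0.27  0.49 -1.73] M [0.066 0.13  0.037] w 0.0434
[ 0.42469582 -0.16453957] (array([-0.0472, -0.413 ,  0.0031]), np.float64(-0.2138))
```

View pics/s2.png

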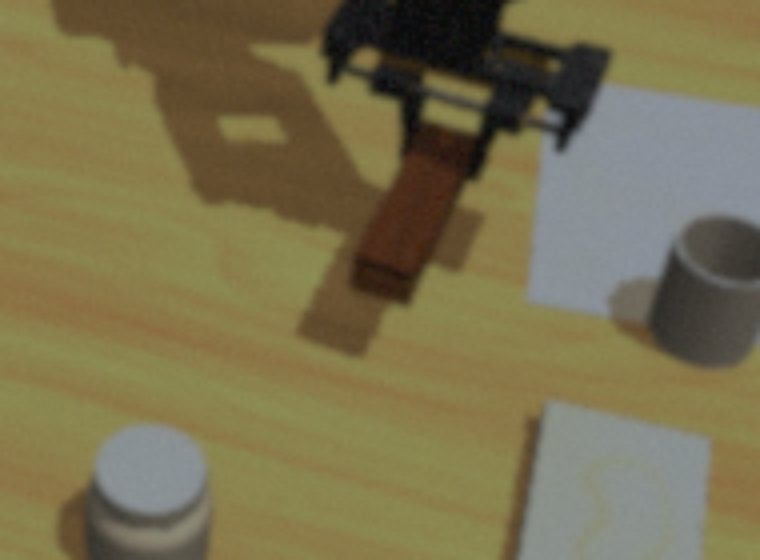

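View pics/w2.png

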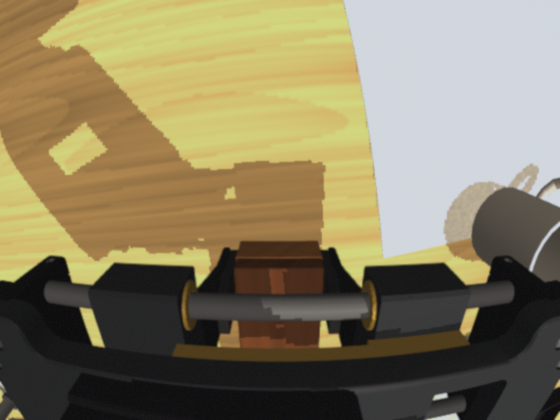

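The block is held by its end and looks about level in the scene view (its far end at crop (385,275)). Next I move to the front of the mouth.

>>> send_rows(
  steps=[0.02, -0.006, -0.04, 0, -0.02, 0.02, -0.012, -0.09, 0, -0.05, 0.02, -0.018, -0.145, 0, -0.08, 0.02, -0.025, -0.2, 0, -0.11, 0.02, -0.032, -0.26, 0, -0.14, 0.02, -0.039, -0.32, 0, -0.17, 0.02, -0.044, -0.375, 0, -0.2, 0.02, -0.047, -0.413, 0.003, -0.214],
)

```text
time: 4.55
position: [0.4237, -0.1677, 0.0737]
tool_rot: [-0.059, 0.998, -0.001, -0.001]
ft_force: [0.1, 0.2, -1.4]
grip_width: 0.0433
```

>>> send_rows(
  steps=[0.02, 0, 0, 0, 0, 0.02, 0, 0, 0, 0],
)

```text
time: 4.8
position: [0.4227, -0.1669, 0.073]
tool_rot: [-0.058, 0.998, -0.0, -0.003]
ft_force: [-0.4, 0.8, -1.7]
grip_width: 0.0435
```

```bash
python3 - <<'E'
from rig import robot,cams
from h import *
o=robot.get_obs();show(o)
for n in("top","scene"):
    c=cams.camera(n);np.savez(n+"3.npz",**c);W=cloud(c);col=cv2.GaussianBlur(c["color"],(3,3),0).astype(int)
    m=(col[:,:,0]>1.2*col[:,:,1])&(col[:,:,1]<75)&(W[:,:,2]>.04)&(W[:,:,2]<.15)&(abs(W[:,:,0]-.5)<.12)&(abs(W[:,:,1]+.15)<.06)
    p=W[m];print(n,len(p),cv2.minAreaRect((p[:,:2]*1000).astype(np.float32)))
    z=p[:,2];m2=z>np.median(z)-.008
    A=np.c_[p[m2][:,0]-.5,p[m2][:,1]+.15,np.ones(m2.sum())];print(np.linalg.lstsq(A,z[m2],rcond=None)[0])
    cv2.imwrite(f"pics/{n}3.png",cv2.resize(c["color"][160:300,280:420,::-1] if n=="top" else c["color"][120:260,160:330,::-1],None,fx=4,fy=4))
E
```

```text
t 4.8 p [ 0.4227 -0.1669  0.073 ] yaw -173.33 tz [-5.1e-03 -3.0e-04 -1.0e+00] q [-0.62   0.575  1.979 -0.006  0.592 -2.303] F [-0.42  0.79 -1.65] M [-0.071  0.171  0.   ] w 0.0435
top 321 ((517.6243896484375, -156.2459259033203), (96.2015609741211, 42.27423858642578), 6.290036678314209)
[-0.0086899   0.01215236  0.10043776]
scene 698 ((490.60064697265625, -163.36285400390625), (93.55088806152344, 165.77996826171875), 83.923095703125)
[-0.04926318 -0.0080834   0.10104165]
```

View pics/top3.png

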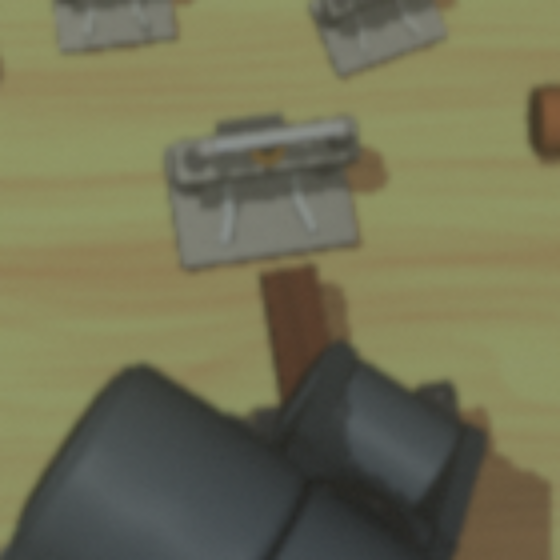

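View pics/scene3.png

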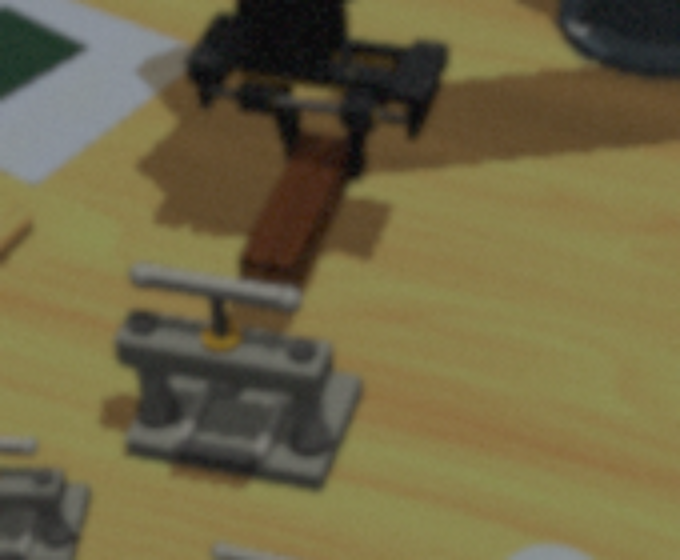

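The block points at the mouth. I'll correct it about 2.5 mm sideways and lower it to about 4 mm above the bed.

```bash
python3 - <<'E'
from rig import robot,cams
from h import *
o=robot.get_obs()
yaw=np.radians(186.7);P=np.array([.6642,-.1363]);u=np.array([np.cos(.118),np.sin(.118)])
g=P+u*(-.175-.066);print(g,goto(o,[*g,.031],yaw))
E
```

```text
[ 0.4248759  -0.16467205] (array([-0.0023,  0.001 ,  0.0423]), np.float64(0.0016))
```

>>> send_rows(
  steps=[0.02, -0.001, 0.002, 0.015, 0.002, 0.02, -0.002, 0.002, 0.032, 0.002, 0.02, -0.002, 0.002, 0.042, 0.002, 0.02, -0.002, 0.002, 0.042, 0.002, 0.02, -0.002, 0.002, 0.042, 0.002],
)

```text
time: 5.52
position: [0.4246, -0.1635, 0.0316]
tool_rot: [-0.059, 0.998, -0.0, -0.002]
ft_force: [-0.8, 0.3, -1.2]
grip_width: 0.0434
```

```bash
cat > chk.py <<'E'
from rig import robot,cams
from h import *
import sys
tag=sys.argv[1]
o=robot.get_obs();show(o)
P=np.array([.6642,-.1363]);a=.118;Rp=np.array([[np.cos(a),np.sin(a)],[-np.sin(a),np.cos(a)]])
print("tcp in press",(Rp@(o["position"][:2]-P)).round(4))
for n in("top","scene"):
    c=cams.camera(n);np.savez(n+tag+".npz",**c);W=cloud(c);col=cv2.GaussianBlur(c["color"],(3,3),0).astype(int)
    q=W.copy();q[:,:,:2]=(W[:,:,:2]-P)@Rp.T
    m=(col[:,:,0]>1.2*col[:,:,1])&(col[:,:,1]<75)&(q[:,:,2]>.04)&(q[:,:,2]<.08)&(q[:,:,0]>-.26)&(q[:,:,0]<.02)&(abs(q[:,:,1])<.035)
    k,l,st,ce=cv2.connectedComponentsWithStats(m.astype(np.uint8));m=l==1+st[1:,4].argmax()
    p=q[m];
    r=cv2.minAreaRect((p[:,:2]*1000).astype(np.float32));print(n,len(p),np.round(r[0],1),np.round(r[1],1),round(r[2],1),"x",np.percentile(p[:,0],[1,99]).round(4),"y",np.percentile(p[:,1],[1,50,99]).round(4))
    for x0 in np.arange(-.2,0,.02):
        s=p[(p[:,0]>x0)&(p[:,0]<x0+.02)]
        if len(s)>8: print("   x %.2f z90 %.4f med %.4f ymid %.4f"%(x0+.01,np.percentile(s[:,2],90),np.median(s[:,2]),(s[:,1].min()+s[:,1].max())/2))
    cv2.imwrite(f"pics/{n}{tag}.png",cv2.resize(c["color"][160:300,280:420,::-1] if n=="top" else c["color"][140:260,170:310,::-1],None,fx=5 if n=="scene" else 4,fy=5 if n=="scene" else 4))
E
python3 chk.py 4
```

```text
t 5.53 p [ 0.4246 -0.1635  0.0316] yaw -173.29 tz [-4.4e-03 -8.0e-04 -1.0e+00] q [-0.612  0.664  1.997 -0.007  0.484 -2.294] F [-0.75  0.28 -1.21] M [-0.039  0.105 -0.027] w 0.0434
tcp in press [-0.2411  0.0012]
top 232 [-1.332e+02 -1.000e-01] [43.1 69.1] 89.6 x [-0.1635 -0.0987] y [-0.021  -0.001   0.0208]
   x -0.15 z90 0.0635 med 0.0588 ymid -0.0009
   x -0.13 z90 0.0630 med 0.0590 ymid -0.0001
   x -0.11 z90 0.0634 med 0.0581 ymid -0.0007
scene 502 [-173.     5.5] [162.7  63.3] 6.8 x [-0.2501 -0.092 ] y [-0.0309  0.0042  0.0275]
   x -0.19 z90 0.0602 med 0.0582 ymid 0.0004
   x -0.17 z90 0.0609 med 0.0583 ymid 0.0005
   x -0.15 z90 0.0607 med 0.0584 ymid 0.0020
   x -0.13 z90 0.0605 med 0.0582 ymid 0.0027
   x -0.11 z90 0.0597 med 0.0547 ymid 0.0072
   x -0.09 z90 0.0520 med 0.0459 ymid 0.0030
```

View pics/scene4.png

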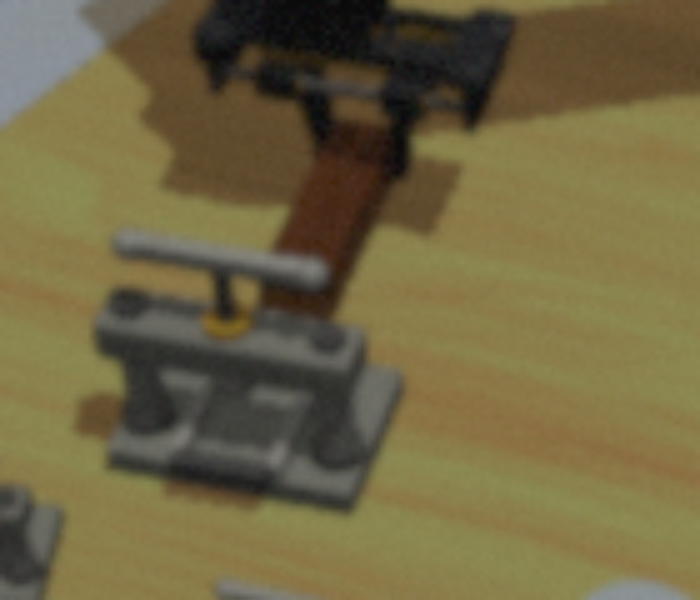

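The block is level and centred to about 1 mm, with its underside about 5 mm above the bed. I'm sliding it in, with 25 mm left over for the final approach.

>>> send_rows(
  steps=[0.02, -0.012, 0, 0, 0, 0.02, -0.026, 0, 0, 0, 0.02, -0.04, 0, 0, 0, 0.02, -0.055, 0, 0, 0, 0.02, -0.07, 0, 0.001, 0, 0.02, -0.085, 0, 0.001, 0, 0.02, -0.1, 0, 0.002, 0, 0.02, -0.1, 0, 0.002, 0],
)

```text
time: 6.62
position: [0.5256, -0.1524, 0.0293]
tool_rot: [-0.059, 0.998, -0.001, -0.001]
ft_force: [-0.3, -0.4, -1.4]
grip_width: 0.0438
```

```bash
python3 chk.py 5
```

```text
t 6.62 p [ 0.5256 -0.1524  0.0293] yaw -173.26 tz [-0.0024 -0.002  -1.    ] q [-0.485  0.723  1.765 -0.005  0.655 -2.169] F [-0.28 -0.37 -1.45] M [-0.012  0.183  0.018] w 0.0438
tcp in press [-0.1395  0.0004]
top 107 [-36.2   7.8] [31.7 56.5] 44.3 x [-0.0637 -0.0209] y [-0.0187  0.0071  0.0198]
   x -0.05 z90 0.0587 med 0.0548 ymid 0.0079
   x -0.03 z90 0.0607 med 0.0565 ymid 0.0002
scene 213 [-109.9   -5.5] [61.4 85.5] 82.0 x [-0.1502 -0.0681] y [-0.0326  0.0013  0.027 ]
   x -0.15 z90 0.0590 med 0.0569 ymid -0.0051
   x -0.13 z90 0.0675 med 0.0571 ymid -0.0027
   x -0.09 z90 0.0583 med 0.0559 ymid 0.0001
   x -0.07 z90 0.0587 med 0.0565 ymid -0.0010
```

View pics/scene5.png

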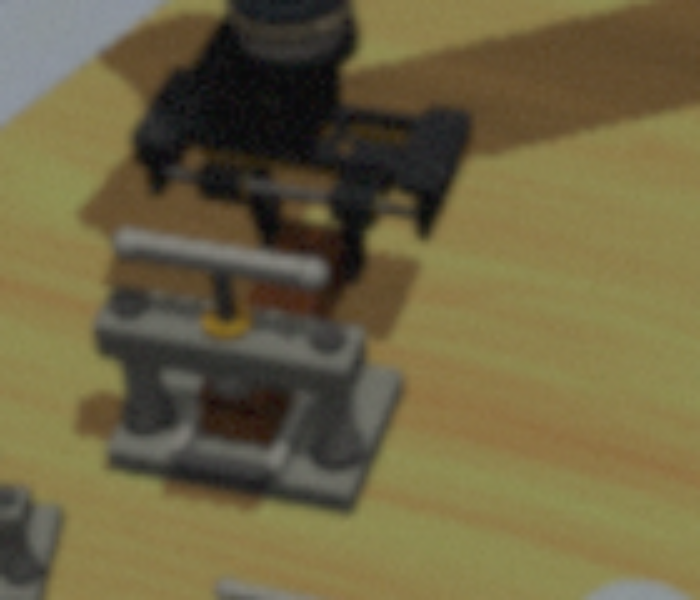

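View pics/top5.png

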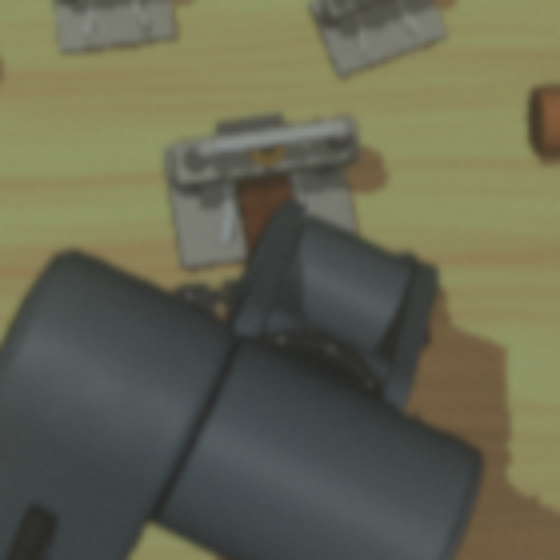

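The block is in the mouth and touching nothing. I'll advance gently until I feel the stop.

>>> send_rows(
  steps=[0.02, -0.008, 0, 0.0005, 0, 0.02, -0.016, 0, 0.001, 0, 0.02, -0.02, 0, 0.001, 0, 0.02, -0.02, 0, 0.001, 0],
)

```text
time: 7.22
position: [0.5438, -0.1496, 0.0281]
tool_rot: [-0.059, 0.998, -0.0, -0.002]
ft_force: [-1.2, -0.1, -1.4]
grip_width: 0.0433
```

>>> send_rows(
  steps=[0.02, -0.002, 0, 0, 0, 0.02, -0.003, 0, 0, 0, 0.02, -0.003, 0, 0, 0],
)

```text
time: 7.6
position: [0.5464, -0.1492, 0.028]
tool_rot: [-0.059, 0.998, -0.0, -0.003]
ft_force: [-1.1, -1.0, -2.3]
grip_width: 0.0433
```

```bash
python3 - <<'E'
from rig import robot,cams
from h import *
o=robot.get_obs();show(o)
P=np.array([.6642,-.1363]);a=.118;Rp=np.array([[np.cos(a),np.sin(a)],[-np.sin(a),np.cos(a)]])
print("tcp in press",(Rp@(o["position"][:2]-P)).round(4))
E
```

```text
t 7.6 p [ 0.5464 -0.1492  0.028 ] yaw -173.28 tz [-5.6e-03 -6.0e-04 -1.0e+00] q [-0.462  0.74   1.714 -0.005  0.693 -2.147] F [-1.07 -1.02 -2.33] M [ 0.019  0.25  -0.023] w 0.0433
tcp in press [-0.1185  0.0011]
```

>>> send_rows(
  steps=[0.02, -0.001, 0, 0, 0, 0.02, -0.002, 0, 0, 0, 0.02, -0.003, 0, 0, 0, 0.02, -0.003, 0, 0, 0],
)

```text
time: 8.1
position: [0.5464, -0.1487, 0.0275]
tool_rot: [-0.058, 0.998, 0.001, -0.006]
ft_force: [-6.9, -3.6, -0.7]
grip_width: 0.0436
```

>>> send_rows(
  steps=[0.02, -0.001, 0, 0, 0, 0.02, -0.002, 0, 0, 0, 0.02, -0.003, 0, 0, 0, 0.02, -0.003, 0, 0, 0],
)

```text
time: 8.6
position: [0.5463, -0.1485, 0.0273]
tool_rot: [-0.058, 0.998, 0.001, -0.009]
ft_force: [-8.8, -4.3, 2.4]
grip_width: 0.0439
```

I felt the end stop at -9 N, with the TCP at press x ≈ -0.118 where I expected -0.116. I'll ease off a little, lower the block onto the bed and check.

>>> send_rows(
  steps=[0.02, 0.001, 0, 0.0005, 0, 0.02, 0.0015, 0, 0.001, 0, 0.02, 0.0015, 0, 0.0015, 0, 0.02, 0.0015, 0, 0.002, 0],
)

```text
time: 9.1
position: [0.5462, -0.1491, 0.0266]
tool_rot: [-0.059, 0.998, 0.0, -0.007]
ft_force: [-3.0, -0.8, 10.7]
grip_width: 0.044
```

```bash
python3 chk.py 6; python3 - <<'E'
from rig import cams
import cv2
c=cams.camera("wrist");cv2.imwrite("pics/w6.png",c["color"][:,:,::-1])
E
```

```text
t 9.1 p [ 0.5462 -0.1491  0.0266] yaw -173.28 tz [-1.490e-02 -1.000e-04 -9.999e-01] q [-0.46   0.744  1.707 -0.01   0.703 -2.14 ] F [-2.96 -0.8  10.7 ] M [-0.058  0.037 -0.054] w 0.044
tcp in press [-0.1187  0.0012]
top 20 [-29.8  15.7] [10.4 21.4] 75.7 x [-0.0394 -0.0199] y [0.0086 0.0154 0.0207]
   x -0.03 z90 0.0580 med 0.0545 ymid 0.0147
scene 93 [3.2 2. ] [33.1 43.3] 1.4 x [-0.0129  0.0197] y [-0.0179  0.01    0.0229]
   x -0.01 z90 0.0568 med 0.0520 ymid 0.0032
```

View pics/scene6.png

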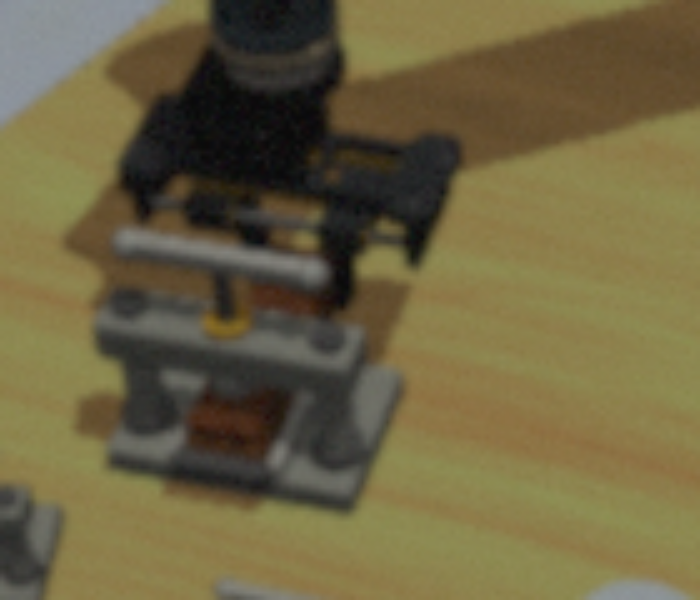

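View pics/w6.png

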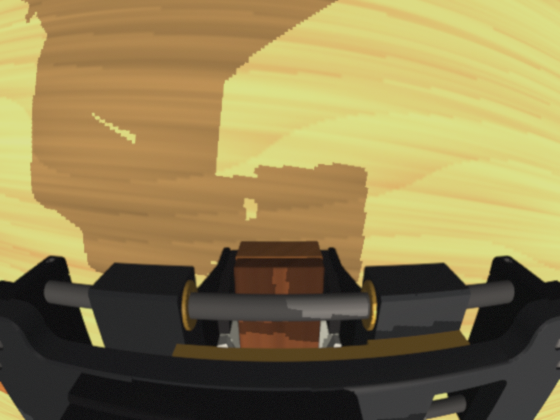

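The scene view shows the block end up against the stop bar at crop (235,430), between the rails, and the 10 N upward force says it rests on the bed. Now I release and rise.

>>> send_rows(
  steps=[0.03, 0, 0, -0.001, 0, 0.05, 0, 0, -0.001, 0, 0.07, 0, 0, -0.001, 0, 0.07, 0, 0, -0.001, 0, 0.07, 0, 0, -0.02, 0, 0.07, 0, 0, -0.06, 0, 0.07, 0, 0, -0.11, 0, 0.07, 0, 0, -0.15, 0],
)

```text
time: 10.25
position: [0.5487, -0.1492, 0.1784]
tool_rot: [-0.059, 0.998, 0.0, -0.007]
ft_force: [0.3, 1.4, -0.3]
grip_width: 0.07
```

```bash
python3 - <<'E'
from rig import robot,cams
from h import *
o=robot.get_obs();show(o)
c=cams.camera("wrist");np.savez("w7.npz",**c);cv2.imwrite("pics/w7.png",c["color"][:,:,::-1])
# above bar: tool x yaw = press y axis (q6 ~ -0.3) 
print(goto(o,[.6642,-.1363,.20],.118+np.pi/2), goto(o,[.6642,-.1363,.20],.118-np.pi/2))
E
```

```text
t 10.25 p [ 0.5487 -0.1492  0.1784] yaw -173.28 tz [-1.370e-02 -6.000e-04 -9.999e-01] q [-0.458  0.513  1.611 -0.008  1.03  -2.142] F [ 0.32  1.45 -0.27] M [-0.003  0.017 -0.017] w 0.07
(array([-0.1159, -0.0007, -0.0232]), np.float64(1.5702)) (array([-0.1159, -0.0007, -0.0232]), np.float64(-1.5714))
```

View pics/w7.png

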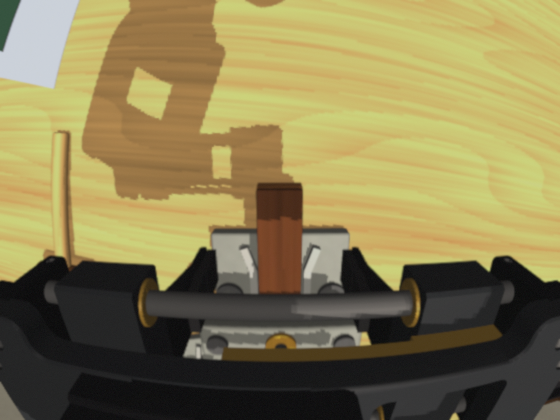

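The wrist view shows the block centred between the rails, with its near end at (280,187), the bed's front edge at row 229 and the screw's brass collar at (281,342). I'll measure the block in the press frame.

```bash
python3 - <<'E'
from h import *
c=dict(np.load("w7.npz"));W=fz(c);g=cv2.cvtColor(c["color"],cv2.COLOR_RGB2HSV)
P=np.array([.6642,-.1363]);a=.118;Rp=np.array([[np.cos(a),np.sin(a)],[-np.sin(a),np.cos(a)]])
q=W.copy();q[:,:,:2]=(W[:,:,:2]-P)@Rp.T
col=c["color"].astype(int)
for v in (200,215,240,255,270):
    r=col[v];m=np.where((r[:,2]<.62*r[:,0])&(r[:,1]<.66*r[:,0])&(np.arange(560)>245)&(np.arange(560)<315))[0]
    e=[(m.min()-.5,v),(m.max()+.5,v)];w=fray(c,e,.0525)[:,:2];b=(w-P)@Rp.T;print(v,e,b.round(4).tolist(),"z",np.nanmedian(q[v,m,2]).round(4))
print("near end",((fray(c,[(280,188)],.0525)[:,:2]-P)@Rp.T).round(4),col[178:194,280,0].tolist())
print("bed front corners",((fray(c,[(211,229),(349,229)],.02)[:,:2]-P)@Rp.T).round(4))
print("bed z",np.nanmedian(q[235:245,218:235,2]),"collar",((fray(c,[(281,342)],.11)[:,:2]-P)@Rp.T).round(4))
E
```

```text
200 [(np.float64(256.5), 200), (np.float64(301.5), 200)] [[-0.1212, -0.0206], [-0.1212, 0.0207]] z 0.0518
215 [(np.float64(257.5), 215), (np.float64(300.5), 215)] [[-0.1068, -0.0199], [-0.1067, 0.02]] z 0.0522
240 [(np.float64(257.5), 240), (np.float64(300.5), 240)] [[-0.0818, -0.0205], [-0.0817, 0.0205]] z 0.052
255 [(np.float64(258.5), 255), (np.float64(300.5), 255)] [[-0.066, -0.0199], [-0.066, 0.0209]] z 0.0519
270 [(np.float64(258.5), 270), (np.float64(300.5), 270)] [[-0.0496, -0.0202], [-0.0496, 0.0213]] z 0.0521
near end [[-0.1324  0.0009]] [151, 149, 147, 141, 116, 84, 69, 69, 70, 67, 54, 48, 57, 65, 67, 66]
bed front corners [[-0.0809 -0.0722]
 [-0.0808  0.0746]]
bed z 0.01866507016771382 collar [[-0.0052  0.0018]]
```

The block is home to within a few mm and centred. The wrist view and the stop contact both put the press about 2.5 mm nearer, and about 1 mm further to +y, than the overhead cameras did. I'll turn above the handle and look again from there to fix the bar in the arm's own frame.

```bash
python3 - <<'E'
from rig import robot
from h import *
o=robot.get_obs()
a=.118;u=np.array([np.cos(a),np.sin(a)]);v=np.array([-np.sin(a),np.cos(a)])
Pa=np.array([.6616,-.1356]);print(goto(o,[*(Pa-.045*v),.205],a+np.pi/2))
E
```

```text
(array([-0.1107, -0.0432, -0.0219]), np.float64(1.5705))
```

>>> send_rows(
  steps=[0.06, -0.005, -0.002, -0.015, 0.1, 0.06, -0.02, -0.005, -0.025, 0.28, 0.06, -0.035, -0.01, -0.026, 0.46, 0.06, -0.05, -0.015, -0.026, 0.64, 0.06, -0.065, -0.02, -0.026, 0.82, 0.06, -0.08, -0.025, -0.026, 1.0, 0.06, -0.095, -0.035, -0.026, 1.18, 0.06, -0.11, -0.043, -0.026, 1.36],
)

```text
time: 11.3
position: [0.6665, -0.1802, 0.2084]
tool_rot: [0.584, 0.811, -0.004, -0.001]
ft_force: [0.6, 0.5, -0.1]
grip_width: 0.06
```

>>> send_rows(
  steps=[0.04, 0, 0, 0, 0.17, 0.04, 0, 0, 0, 0.21, 0.04, 0, 0, 0, 0.21],
)

```text
time: 11.68
position: [0.6663, -0.1801, 0.2077]
tool_rot: [0.666, 0.746, -0.004, -0.001]
ft_force: [0.3, 0.1, -0.3]
grip_width: 0.0423
```

```bash
python3 - <<'E'
from rig import robot,cams
from h import *
o=robot.get_obs();show(o)
c=cams.camera("wrist");np.savez("w8.npz",**c);cv2.imwrite("pics/w8.png",c["color"][:,:,::-1])
E
```

```text
t 11.68 p [ 0.6663 -0.1801  0.2077] yaw 96.49 tz [-0.0066 -0.0041 -1.    ] q [-0.423  0.635  1.264 -0.007  1.247 -0.534] F [ 0.35  0.15 -0.35] M [-0.139 -0.012  0.007] w 0.0423
```

View pics/w8.png

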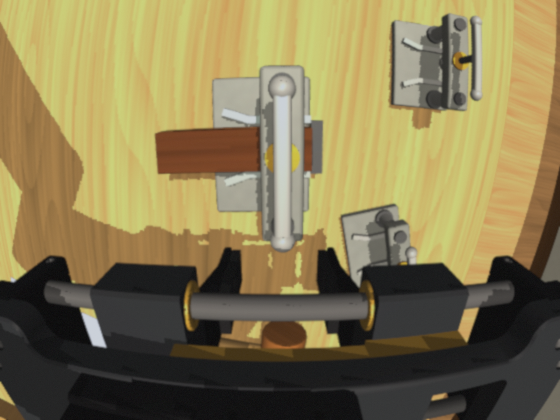

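A clear view: the bar runs from its ball at (282,84) to its ball at (283,240), the block reaches the dark stop bar at (317,148), and the rails lie on both sides of it. Now the bar's centre and axis in the arm's frame:

```bash
python3 - <<'E'
from rig import robot
from h import *
c=dict(np.load("w8.npz"));W=fz(c);o=robot.get_obs()
m=(W[:,:,2]>.135)&(W[:,:,2]<.18);m[:,:240]=0;m[:,330:]=0;m[262:]=0
k,l,st,ce=cv2.connectedComponentsWithStats(m.astype(np.uint8));i=1+st[1:,4].argmax();m=l==i
print(st[i].tolist(),ce[i]);p=W[m];print("z",np.percentile(p[:,2],[5,50,95]).round(4),"rect",cv2.minAreaRect((p[:,:2]*1000).astype(np.float32)))
v,u=np.where(m);cs,_=cv2.findContours(m.astype(np.uint8),0,1);pt=cs[0][:,0]
r=cv2.minAreaRect((fray(c,pt,.158)[:,:2]*1000).astype(np.float32));print("ray rect",r)
mid=[]
for row in range(105,225,10):
    uu=np.where(m[row])[0];mid.append(((uu.min()+uu.max())/2,row))
w=fray(c,mid,.163)[:,:2];pf=np.polyfit(w[:,1],w[:,0],1);print("bar dir deg",np.degrees(np.arctan(pf[0])),"x at y=-.1356:",np.polyval(pf,-.1356))
# block vs stop, beam
b=(W[:,:,2]>.1)&(W[:,:,2]<.115);b[:,:240]=0;b[:,330:]=0;b[262:]=0
print("beam",cv2.minAreaRect((W[b][:,:2]*1000).astype(np.float32)))
E
```

```text
[268, 76, 28, 177, 3424] [281.84462617 161.39924065]
z [0.1586 0.1613 0.163 ] rect ((662.5235595703125, -135.34378051757812), (17.367610931396484, 120.31163024902344), 6.728267669677734)
ray rect ((662.5450439453125, -135.4676971435547), (17.09737205505371, 120.09498596191406), 6.754951477050781)
bar dir deg -6.480454445920723 x at y=-.1356: 0.662576255002791
beam ((662.5614624023438, -134.48025512695312), (36.38245391845703, 148.49612426757812), 6.7243242263793945)
```

The bar centre is (0.6625, -0.1353), at 6.7°. Next I go above it and then down.

```bash
python3 - <<'E'
from rig import robot
from h import *
o=robot.get_obs()
a=np.radians(6.7)
print(goto(o,[.6625,-.1353,.20],a+np.pi/2),goto(o,[.6625,-.1353,.1375],a+np.pi/2))
E
```

```text
(array([0.0449, 0.0014, 0.0077]), np.float64(-0.0035)) (array([0.0451, 0.0018, 0.0702]), np.float64(-0.0035))
```

>>> send_rows(
  steps=[0.04, 0.02, 0.0014, 0, -0.004, 0.04, 0.045, 0.0014, 0.005, -0.004, 0.04, 0.045, 0.0016, 0.02, -0.004, 0.04, 0.045, 0.0016, 0.03, -0.004],
)

```text
time: 12.22
position: [0.662, -0.1343, 0.1763]
tool_rot: [0.664, 0.748, -0.004, -0.002]
ft_force: [0.8, -0.7, -0.6]
grip_width: 0.0401
```

```bash
python3 - <<'E'
from rig import robot,cams
from h import *
o=robot.get_obs();show(o)
a=np.radians(6.7)
print(goto(o,[.6625,-.1353,.1375],a+np.pi/2))
E
```

```text
t 12.22 p [ 0.662  -0.1343  0.1763] yaw 96.81 tz [-0.0079 -0.0041 -1.    ] q [-0.362  0.648  1.334 -0.007  1.166 -0.478] F [ 0.76 -0.71 -0.56] M [-0.07   0.024 -0.051] w 0.0401
(array([-0.0009,  0.0007,  0.0388]), np.float64(0.002))
```

>>> send_rows(
  steps=[0.04, -0.0009, 0.0007, 0.02, 0.002, 0.04, -0.0009, 0.0007, 0.036, 0.002, 0.04, -0.0009, 0.0007, 0.0388, 0.002, 0.03, -0.0009, 0.0007, 0.0388, 0.002, 0.005, -0.0009, 0.0007, 0.0388, 0.002, 0.005, -0.0009, 0.0007, 0.0388, 0.002, 0.005, -0.0009, 0.0007, 0.0388, 0.002],
  force=30,
)

```text
time: 13.1
position: [0.6629, -0.1354, 0.1381]
tool_rot: [0.665, 0.747, -0.004, -0.001]
ft_force: [0.4, 0.2, -0.0]
grip_width: 0.0117
```

```bash
python3 - <<'E'
from rig import robot,cams
from h import *
o=robot.get_obs();show(o)
E
```

```text
t 13.1 p [ 0.6629 -0.1354  0.1381] yaw 96.7 tz [-0.0066 -0.0045 -1.    ] q [-0.363  0.693  1.362 -0.007  1.092 -0.477] F [ 0.38  0.21 -0.  ] M [-0.113  0.07   0.029] w 0.0117
```

The bar is gripped. I start winding clockwise, going down 3.2 mm per rad.

>>> send_rows(
  steps=[0.005, 0, 0, 0.0003, 0.1, 0.005, 0, 0, 0.0008, 0.25, 0.005, 0, 0, 0.0013, 0.4, 0.005, 0, 0, 0.0018, 0.55, 0.005, 0, 0, 0.0022, 0.7, 0.005, 0, 0, 0.0027, 0.85, 0.005, 0, 0, 0.0032, 1.0, 0.005, 0, 0, 0.0038, 1.2],
)

```text
time: 14.1
position: [0.662, -0.1348, 0.1343]
tool_rot: [0.97, 0.245, -0.005, 0.001]
ft_force: [-1.7, 1.4, 2.0]
grip_width: 0.0116
```

```bash
python3 - <<'E'
from rig import robot,cams
from h import *
o=robot.get_obs();show(o)
c=cams.camera("scene");cv2.imwrite("pics/s9.png",cv2.resize(c["color"][140:260,170:310,::-1],None,fx=5,fy=5))
E
```

```text
t 14.1 p [ 0.662  -0.1348  0.1343] yaw 28.34 tz [-0.0086 -0.0034 -1.    ] q [-0.363  0.697  1.366 -0.007  1.086  0.716] F [-1.71  1.43  1.96] M [0.135 0.341 0.143] w 0.0116
```

View pics/s9.png

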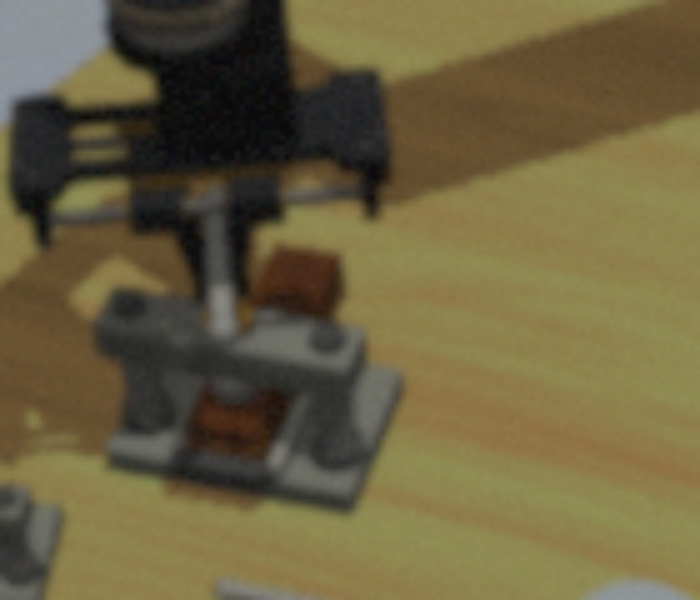

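The bar follows (scene view: bar turned about 68°, foot still clear of the block). I continue to about 2.4 rad.

>>> send_rows(
  steps=[0.005, 0, 0, 0.0005, 0.15, 0.005, 0, 0, 0.001, 0.3, 0.005, 0, 0, 0.0014, 0.45, 0.005, 0, 0, 0.0019, 0.6, 0.005, 0, 0, 0.0024, 0.75, 0.005, 0, 0, 0.0029, 0.9, 0.005, 0, 0, 0.0034, 1.05, 0.005, 0, 0, 0.0038, 1.2],
)

```text
time: 15.15
position: [0.6621, -0.1336, 0.1305]
tool_rot: [0.937, -0.349, -0.004, 0.002]
ft_force: [-0.7, 2.8, -0.3]
grip_width: 0.0116
```

```bash
python3 - <<'E'
from rig import robot,cams
from h import *
o=robot.get_obs();show(o)
E
```

```text
t 15.15 p [ 0.6621 -0.1336  0.1305] yaw -40.79 tz [-0.0083 -0.0014 -1.    ] q [-0.362  0.701  1.369 -0.005  1.079  1.923] F [-0.67  2.77 -0.26] M [0.567 0.036 0.072] w 0.0116
```

No contact yet (2.40 rad). I now release, rise, turn back half a turn and regrip, so the wrist has enough range left.

>>> send_rows(
  steps=[0.02, 0, 0, 0, 0, 0.04, 0, 0, 0, 0, 0.045, 0, 0, 0, 0, 0.045, 0, 0, -0.02, 0, 0.045, 0, 0, -0.045, -0.05, 0.045, 0, 0, -0.045, -0.22, 0.045, 0, 0, -0.045, -0.4, 0.045, 0, 0, -0.045, -0.58],
)

```text
time: 16.15
position: [0.6624, -0.1338, 0.1757]
tool_rot: [0.998, -0.062, -0.004, 0.001]
ft_force: [0.2, -0.5, 0.1]
grip_width: 0.0449
```

>>> send_rows(
  steps=[0.045, 0, 0, 0, -0.18, 0.045, 0, 0, 0, -0.36, 0.045, 0, 0, 0, -0.54, 0.045, 0, 0, 0, -0.72, 0.045, 0, 0, 0, -0.9, 0.045, 0, 0, 0, -1.08, 0.045, 0, 0, 0, -1.26, 0.045, 0, 0, 0, -1.44],
)

```text
time: 17.15
position: [0.6624, -0.134, 0.1757]
tool_rot: [0.789, 0.614, -0.004, -0.002]
ft_force: [-0.0, 0.2, -0.4]
grip_width: 0.0448
```

```bash
python3 - <<'E'
from rig import robot
from h import *
o=robot.get_obs();show(o)
print(goto(o,[.6625,-.1353,.175],np.radians(139.21)))
E
```

```text
t 17.15 p [ 0.6624 -0.134   0.1757] yaw 75.76 tz [-0.008 -0.002 -1.   ] q [-0.362  0.65   1.333 -0.005  1.166 -0.112] F [-0.03  0.2  -0.4 ] M [-0.095  0.001  0.019] w 0.0448
(array([-0.0012,  0.0004,  0.0007]), np.float64(-1.1074))
```

>>> send_rows(
  steps=[0.045, -0.0012, 0.0004, 0, -0.18, 0.045, -0.0012, 0.0004, 0, -0.36, 0.045, -0.0012, 0.0004, 0, -0.54, 0.045, -0.0012, 0.0004, 0, -0.72, 0.045, -0.0012, 0.0004, 0, -0.9, 0.045, -0.0012, 0.0004, 0, -1.05, 0.045, -0.0012, 0.0004, 0, -1.108, 0.045, -0.0012, 0.0004, 0, -1.108],
)

```text
time: 18.15
position: [0.6626, -0.1355, 0.1758]
tool_rot: [0.348, 0.937, -0.002, -0.003]
ft_force: [-0.0, 0.1, 0.5]
grip_width: 0.0447
```

```bash
python3 - <<'E'
from rig import robot,cams
from h import *
o=robot.get_obs();show(o)
print(goto(o,[.6625,-.1353,.1300],np.radians(139.21)))
c=cams.camera("wrist");cv2.imwrite("pics/w10.png",c["color"][:,:,::-1])
E
```

```text
t 18.15 p [ 0.6626 -0.1355  0.1758] yaw 139.24 tz [-0.0078 -0.0021 -1.    ] q [-0.364  0.65   1.332 -0.005  1.166 -1.222] F [-0.05  0.12  0.45] M [-0.009  0.015  0.002] w 0.0447
(array([-0.0001,  0.0004,  0.0458]), np.float64(0.0006))
```

View pics/w10.png

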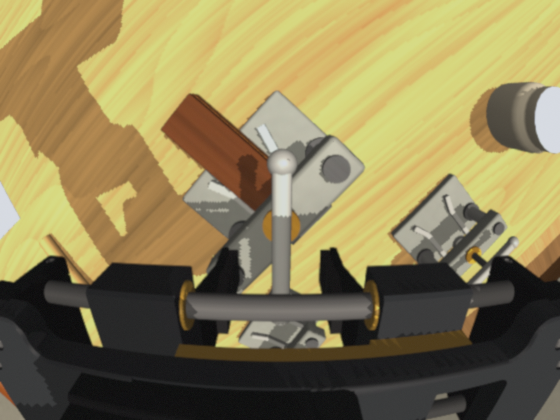

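The bar (ball at (282,160)) lies midway between the fingers and in line with them. I descend and regrip with 60 N.

>>> send_rows(
  steps=[0.045, 0, 0.0004, 0.02, 0, 0.045, 0, 0.0004, 0.04, 0, 0.045, 0, 0.0004, 0.0458, 0, 0.03, 0, 0.0004, 0.0458, 0, 0.005, 0, 0.0004, 0.0458, 0, 0.005, 0, 0.0004, 0.0458, 0, 0.005, 0, 0.0004, 0.0458, 0, 0.005, 0, 0.0004, 0.0458, 0],
  force=60,
)

```text
time: 19.2
position: [0.6632, -0.1349, 0.1306]
tool_rot: [0.349, 0.937, -0.002, -0.003]
ft_force: [2.1, 1.0, 1.6]
grip_width: 0.0117
```

```bash
python3 - <<'E'
from rig import robot,cams
from h import *
o=robot.get_obs();show(o)
E
```

```text
t 19.2 p [ 0.6632 -0.1349  0.1306] yaw 139.2 tz [-0.006  -0.0017 -1.    ] q [-0.364  0.702  1.367 -0.004  1.078 -1.22 ] F [2.13 1.03 1.62] M [ 0.24  -0.168 -0.036] w 0.0117
```

>>> send_rows(
  steps=[0.005, 0, 0, 0.0003, 0.1, 0.005, 0, 0, 0.0006, 0.2, 0.005, 0, 0, 0.001, 0.3, 0.005, 0, 0, 0.0013, 0.4, 0.005, 0, 0, 0.0016, 0.5, 0.005, 0, 0, 0.0019, 0.6, 0.005, 0, 0, 0.0019, 0.6],
)

```text
time: 20.08
position: [0.663, -0.1349, 0.1287]
tool_rot: [0.61, 0.793, -0.003, -0.002]
ft_force: [-0.6, 1.5, 1.6]
grip_width: 0.0113
```

```bash
python3 - <<'E'
from rig import robot,cams
from h import *
o=robot.get_obs();show(o)
E
```

```text
t 20.07 p [ 0.663  -0.1349  0.1287] yaw 104.88 tz [-0.0064 -0.0016 -1.    ] q [-0.364  0.704  1.368 -0.004  1.075 -0.621] F [-0.62  1.53  1.59] M [ 0.079  0.088 -0.095] w 0.0113
```

At 3.00 rad there is still no load. From here I take smaller steps, with averaged moment readings.

```bash
cat > feel.py <<'E'
from rig import robot,cams
from h import *
M=[];F=[]
for i in range(6):
    o=robot.get_obs();M.append(o["moment"]);F.append(o["ft_force"]);cams.camera("wrist")
show(o)
R=Ro.from_quat(o["tool_rot"]).as_matrix();y=np.degrees(np.arctan2(R[1,0],R[0,0]))
print("angle",round(2.40+np.radians(139.2-y),3),"Mz",np.array(M)[:,2].round(3),"mean",np.mean(M,0).round(3),"F",np.mean(F,0).round(2))
E
python3 feel.py
```

```text
t 20.32 p [ 0.663  -0.1348  0.1287] yaw 104.87 tz [-0.0064 -0.0016 -1.    ] q [-0.364  0.704  1.368 -0.004  1.075 -0.621] F [-0.21  0.65  1.14] M [ 0.057  0.083 -0.031] w 0.0115
angle 2.999 Mz [-0.095 -0.01  -0.078 -0.069 -0.024 -0.031] mean [ 0.052  0.076 -0.051] F [-0.31  0.35  0.83]
```

>>> send_rows(
  steps=[0.005, 0, 0, 0.0003, 0.1, 0.005, 0, 0, 0.0006, 0.2, 0.005, 0, 0, 0.001, 0.3, 0.005, 0, 0, 0.001, 0.3],
)

```text
time: 20.88
position: [0.6628, -0.1348, 0.1277]
tool_rot: [0.721, 0.693, -0.003, -0.002]
ft_force: [-1.3, -0.0, 0.6]
grip_width: 0.0114
```

```bash
python3 feel.py
```

```text
t 21.12 p [ 0.6628 -0.1348  0.1277] yaw 87.71 tz [-0.0066 -0.0015 -1.    ] q [-0.364  0.705  1.369 -0.004  1.073 -0.322] F [ 0.09 -0.58  1.12] M [ 0.077  0.245 -0.07 ] w 0.0116
angle 3.299 Mz [-0.094 -0.064 -0.074 -0.087 -0.027 -0.07 ] mean [ 0.052  0.186 -0.069] F [-0.81 -0.06  0.9 ]
```

>>> send_rows(
  steps=[0.005, 0, 0, 0.0003, 0.08, 0.005, 0, 0, 0.0005, 0.15, 0.005, 0, 0, 0.0005, 0.15],
)

```text
time: 21.55
position: [0.6629, -0.1349, 0.1275]
tool_rot: [0.771, 0.637, -0.003, -0.001]
ft_force: [-1.3, 0.2, 1.8]
grip_width: 0.0114
```

```bash
python3 feel.py
```

```text
t 21.8 p [ 0.6629 -0.1349  0.1275] yaw 79.15 tz [-0.0064 -0.0016 -1.    ] q [-0.364  0.705  1.369 -0.004  1.073 -0.172] F [-1.34  0.91  3.54] M [0.084 0.292 0.033] w 0.0113
angle 3.448 Mz [0.044 0.013 0.041 0.098 0.077 0.033] mean [0.105 0.339 0.051] F [-1.36  0.53  3.35]
```

>>> send_rows(
  steps=[0.005, 0, 0, 0.0002, 0.05, 0.005, 0, 0, 0.0003, 0.1, 0.005, 0, 0, 0.0003, 0.1],
)

```text
time: 22.22
position: [0.663, -0.1348, 0.1274]
tool_rot: [0.801, 0.598, -0.003, -0.001]
ft_force: [-1.3, 0.4, 3.5]
grip_width: 0.011
```

```bash
python3 feel.py
```

```text
t 22.48 p [ 0.6629 -0.1349  0.1274] yaw 73.44 tz [-0.0063 -0.0017 -1.    ] q [-0.364  0.705  1.369 -0.004  1.072 -0.073] F [-1.62  0.83  4.58] M [0.167 0.404 0.247] w 0.0116
angle 3.548 Mz [0.18  0.193 0.192 0.173 0.23  0.247] mean [0.137 0.381 0.203] F [-1.8   0.63  3.96]
```

Load is building: Mz is 0.20 N m at 3.55 rad, about 20 N. The aim is about 0.38.

>>> send_rows(
  steps=[0.005, 0, 0, 0.0001, 0.04, 0.005, 0, 0, 0.0003, 0.08, 0.005, 0, 0, 0.0003, 0.08],
)

```text
time: 22.9
position: [0.663, -0.1349, 0.1273]
tool_rot: [0.825, 0.566, -0.003, -0.001]
ft_force: [-2.0, 0.7, 5.1]
grip_width: 0.0113
```

```bash
python3 feel.py
```

```text
t 23.15 p [ 0.663  -0.1348  0.1273] yaw 68.9 tz [-0.0062 -0.0018 -1.    ] q [-0.364  0.705  1.369 -0.004  1.072  0.007] F [-2.09  1.29  5.35] M [0.193 0.463 0.28 ] w 0.0113
angle 3.627 Mz [0.312 0.298 0.266 0.274 0.278 0.28 ] mean [0.188 0.438 0.285] F [-1.84  1.04  4.88]
```

>>> send_rows(
  steps=[0.005, 0, 0, 0.0001, 0.04, 0.005, 0, 0, 0.0002, 0.08, 0.005, 0, 0, 0.0003, 0.11, 0.005, 0, 0, 0.0003, 0.11],
)

```text
time: 23.7
position: [0.663, -0.1348, 0.1272]
tool_rot: [0.854, 0.52, -0.003, -0.001]
ft_force: [-1.7, 0.3, 6.0]
grip_width: 0.0117
```

```bash
python3 feel.py
```

```text
t 23.95 p [ 0.663  -0.1348  0.1272] yaw 62.67 tz [-0.0062 -0.002  -1.    ] q [-0.364  0.706  1.369 -0.005  1.072  0.116] F [-1.89  1.09  6.02] M [0.209 0.355 0.391] w 0.0115
angle 3.736 Mz [0.458 0.37  0.408 0.449 0.405 0.391] mean [0.197 0.423 0.414] F [-1.67  0.74  5.55]
```

Mz is 0.41 N m, which is nominally about 50 N (38 to 65 N allowing for the quarter variation). The slope is about 1.1 N m/rad, so the clamp is clear. I stop here, open, and rise straight up.

>>> send_rows(
  steps=[0.02, 0, 0, 0, 0, 0.045, 0, 0, 0, 0, 0.06, 0, 0, 0, 0, 0.06, 0, 0, 0, 0, 0.06, 0, 0, -0.02, 0, 0.06, 0, 0, -0.05, 0, 0.06, 0, 0, -0.09, 0, 0.06, 0, 0, -0.1, 0],
)

```text
time: 25.0
position: [0.6654, -0.1352, 0.2304]
tool_rot: [0.854, 0.52, -0.001, 0.002]
ft_force: [0.9, -0.6, -1.3]
grip_width: 0.0599
```

```bash
python3 - <<'E'
from rig import robot,cams
from h import *
o=robot.get_obs();show(o)
c=cams.camera("wrist");np.savez("w11.npz",**c);cv2.imwrite("pics/w11.png",c["color"][:,:,::-1])
W=fz(c);m=(W[:,:,2]>.125)&(W[:,:,2]<.17);m[265:]=0
k,l,st,ce=cv2.connectedComponentsWithStats(m.astype(np.uint8));i=1+st[1:,4].argmax();p=W[l==i]
print(st[i],np.percentile(p[:,2],[5,50,95]).round(4),cv2.minAreaRect((p[:,:2]*1000).astype(np.float32)))
c=cams.camera("scene");np.savez("s11.npz",**c);cv2.imwrite("pics/s11.png",c["color"][:,:,::-1])
E
```

```text
t 25.0 p [ 0.6654 -0.1352  0.2304] yaw 62.66 tz [-2.0e-04 -4.2e-03 -1.0e+00] q [-0.363  0.595  1.277 -0.004  1.268  0.116] F [ 0.89 -0.59 -1.31] M [-0.106  0.071 -0.017] w 0.0599
[ 262  140   24  125 1985] [0.1473 0.1499 0.1517] ((666.0306396484375, -125.37630462646484), (101.79023742675781, 17.486740112304688), 61.931434631347656)
```

View pics/w11.png

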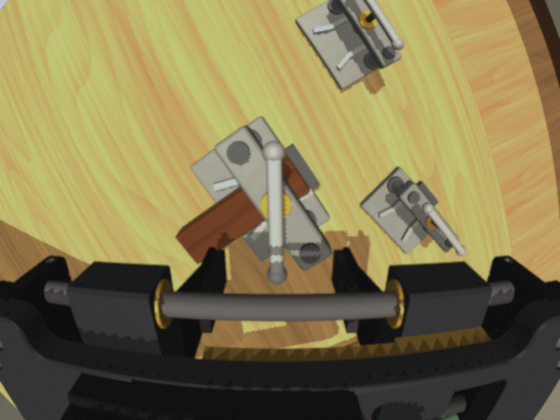

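View pics/s11.png

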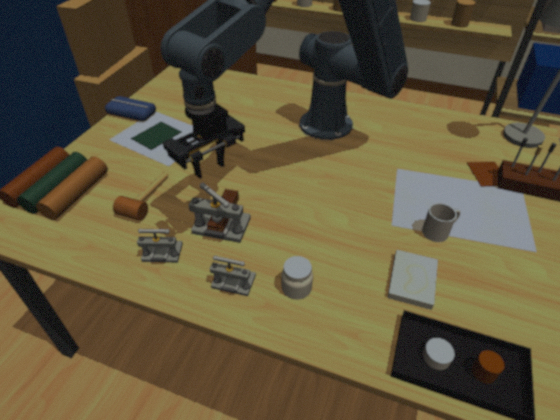

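The robot is clear. The bar measures 61.9° and I left it at 62.7°, so it has not unwound. One last check of the block's position before handing in.

```bash
python3 - <<'E'
from rig import robot
from h import *
c=dict(np.load("w11.npz"));W=fz(c);P=np.array([.6625,-.1353]);a=np.radians(6.74);Rp=np.array([[np.cos(a),np.sin(a)],[-np.sin(a),np.cos(a)]])
q=W.copy();q[:,:,:2]=(W[:,:,:2]-P)@Rp.T
r=c["color"].astype(int);m=(r[:,:,2]<.55*r[:,:,0])&(r[:,:,1]<.62*r[:,:,0])&(q[:,:,2]>.04)&(q[:,:,2]<.06)&(q[:,:,0]<-.02)&(abs(q[:,:,1])<.05)&(q[:,:,0]>-.16)
m[268:]=0
p=q[m];print(len(p),np.median(p[:,2]),np.percentile(p[:,2],[5,95]),"x min",np.percentile(p[:,0],.5))
for x0 in np.arange(-.12,-.02,.02):
    s=p[(p[:,0]>x0)&(p[:,0]<x0+.02)]
    if len(s)>20: print(round(x0+.01,3),np.percentile(s[:,1],[1,99]).round(4))
# beam edges reference
b=(q[:,:,2]>.1)&(q[:,:,2]<.115)&(abs(q[:,:,0])<.05)&(abs(q[:,:,1])<.1);b[268:]=0
print("beam x",np.percentile(q[b][:,0],[1,99]).round(4),"y",np.percentile(q[b][:,1],[1,99]).round(4))
for n in("top",):
    pass
A=dict(np.load("scene0.npz"));B=dict(np.load("s11.npz"))
for nm,(x,y,w,h) in dict(mallet=(110,193,45,30),jar=(278,252,40,50),mug=(420,198,45,45),slab=(385,248,60,60)).items():
    d=cv2.absdiff(A["color"][y:y+h,x:x+w],B["color"][y:y+h,x:x+w]);print(nm,d.mean().round(2))
E
```

```text
2859 0.05190052029670944 [0.05051089 0.05303575] x min -0.12653157417629732
-0.11 [-0.0183  0.0202]
-0.09 [-0.0204  0.0204]
-0.07 [-0.0206  0.0209]
-0.05 [-0.0206  0.0207]
-0.03 [-0.02    0.0207]
beam x [-0.017   0.0183] y [-0.072   0.0736]
mallet 6.86
jar 7.99
mug 7.62
slab 9.0
```

```bash
python3 -c "
from rig import hand_in
print(hand_in())"
```

```text
the job is handed in; nothing more can be done
None
```

I slid the block into the large press by its near end until I felt the end stop (-9 N), set it on the bed and let go. I then wound the T-handle clockwise about 3.74 rad with one regrip. I stopped at a moment of about 0.41 N m, nominally about 50 N of clamping and roughly 38 to 65 N given the stated variation. The job was handed in at about 25 s of the 72 s allowed.

**What the last checks showed:**
- **Block:** it is centred between the rails to about 0.5 mm and parallel to them. Its top is level at 52 mm above the bench.
- **Handle:** it did not unwind after I let go. The bar measured 61.9°, and I had left it at 62.7°.
- **Robot:** it is clear of everything, with the TCP at 0.23 m height.
- **Bystanders:** they look unmoved in the scene picture and the arm stayed clear of them. A picture difference gave only low values, and I did not measure their positions again.

**What disagreed or stayed uncertain:**
- **Press position:** the overhead cameras placed the press about 2 mm further out in x than the wrist view did. I used the wrist values for gripping the handle.
- **Block depth:** the wrist view put the block's near end about 3 mm deeper than the nominal home position. The stop makes that impossible, so I put it down to calibration or to the edge being cut off in the picture.
- **Clamping force:** the turn angle after contact suggests nearer 35 to 40 N, against about 50 N from the moment. Both are well within 20 to 90 N.
- **Screw drop:** the bar's height dropped about 11.3 mm, against the 11.9 mm expected from the turn angle.

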